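# Return a finished sample cassette through the flap of the returns bin

## Robot

A 6-joint arm with a two-finger parallel gripper is mounted at the origin on the work surface. World frame = base frame: x ahead of the robot, y to its left, z up, the work surface at z = 0. Lengths are in m, angles in rad, forces in N, time in s.
With the tool pointing down it reaches from about 0.25 to 0.725 m from the base axis. Payload 4 kg.
Tool frame: the origin (TCP) lies midway between the tips of the shut fingers; the grasp point (between the pads) lies bot.pinch_z behind it (bot.pinch_z is the distance from the TCP to the grasp point, in m); z points along the fingers, y is the direction in which the jaws open and shut (so a half turn about z gives the same grasp; the last joint's range is limited). The gripper opens to 85 mm and grips with 20 to 120 N. Pads are 22 mm wide; open, the fingers measure 114 mm over their backs; the gripper's body (76 mm by 85 mm) begins 54 mm behind the grasp point. The pads swing forward as they close: fully open they stand 13 mm farther back than shut.
Start: joints at [-1.194, 0.241, 0.005, 1.335, 0, 1.571], TCP at [0.184, -0.465, 0.231] pointing down, gripper open.
Joint ranges: [-2.72, 2.72], [-1.05, 1.87], [-1.09, 1.28], [-1.99, 2.15], [-1.42, 1.44], [-3.14, 3.14]. Speed limits (rad/s): [2.79, 2.79, 3.14, 3.14, 3.14, 3.14].

## Interface

Orientations are given as a unit quaternion [x, y, z, w].
In Python, from workcell import bot gives the robot as it stands. The module is installed in compiled form; this text tells all that it offers.
- The arm moves only by the tool move_arm, never from a script. Its argument "series" is a list that holds one entry, the list of rows, each a list of 7 numbers: the shift along the world's x, y, z in cm, then the turn, a rotation vector about the world's x, y, z in degrees, then the opening, from 0 (shut) to 1 (fully open). A call has exactly 5 rows; each row shifts and turns the pose as measured when the row begins; what a row does not reach is not made up. A row lasts 1/10 s, in which the tool goes at most 50 mm and 8.59 degrees, less where a joint would pass 70% of its speed; a pose out of reach is approached as far as the arm can. A call with a gripper value outside its range is refused whole. The fingers move at their own pace and stop on an object; the grip force is fixed at half the most. Time passes only in rows, so rows that do not move let the fingers close, or fill a call up. It gives the time, the measured TCP pose, the force and the opening at its end, in the units of the state.
- bot.get_obs(): the state, without advancing time (a new reading comes with each control period).
- bot.camera(name): name is "scene" or "top" or "wrist"; returns (picture, depth): 400x640x3 uint8, red, green, blue; 400x640 float32, m along the optical axis (not along the pixel's ray), 0 where there is no reading.
- bot.camera_info(name): a dict with "vfov" (degrees; the focal length in pixels is half the picture's height over the tangent of half this angle, whatever the lens; pixels are square), "cx", "cy" (the principal point, pixels), "cam_to_world" (4x4, takes a point from camera to world coordinates); the wrist camera has in their place "tool_from_camera" (4x4, takes a point from camera to tool coordinates, whose origin is the TCP and whose axes are the flange's). Camera axes: x right, y down, z forward; pixel columns grow to the right and rows downward; lengths in m; the calibration is good to about 2 mm. A picture is of the moment at which its call begins: read the wrist's pose just before it. camera_info takes no time and is no camera call.
- bot.job_done(): hands the job in, once; it reports no verdict.
Trained networks look in the newest picture that a camera, given by its name, has taken for a name from the list of things; names that differ only in an ending like _2 or _b are one class to them, and where a whole thing is asked for, a point or a joint stands for the part that bears it (a point fixed in the world has none). Each returns a list of dicts, best first, with "confidence" (0 to 1); they miss things now and then, are a little off and sometimes report something else, mostly with a low value. They report only what shows in the picture. A call takes as long as a camera call. They do not tell look-alikes from the thing itself.
- bot.find_in(camera, target): "at" ([x, y, z] in m, in world coordinates, good to about 4 mm: the middle of the surface that is visible of it).
The state is a dict: "clock": time; "joint_pos": joint angles; "joint_vel": joint speeds; "tau": joint torques, N m; "eef_pos": TCP position; "tool_rot": TCP orientation; "ft_force": force on the tool from outside, world axes, zero at the start; "ft_torque": the same for the moment, N m; "grip_width": finger opening in m.
Only numpy, scipy, OpenCV 4.12 (cv2) and the standard library are available. Lean on these libraries where they do the work, as an engineer would, in place of code of your own. Each camera call takes 0.05 s, during which the arm holds its last target.

## Task

The green-lidded sample cassette has been measured: take it to the returns bin, lay it lengthways on the metal sill and push it in through the orange sprung flap until it drops inside and the flap snaps shut behind it. Leave the red-lidded cassette where it lies.

Things in the scene. Friction and masses are not known exactly. Their poses are not given: they have to be found in the camera images.
- green_center (a point): centre (half-way up) of the loose cassette to return: closed box 120 mm long (its x), 40 wide (y), 24 tall (z), white with a green lid, about 250 g. It lies flat on the bench, its length within 15 degrees of straight ahead of the robot; both ends alike. Grip it across its width.
- red_center (a point): centre (half-way up) of a cassette of the same shape with a red lid, which stays put. It, the green one and an amber jar (48 mm across, 85 tall) lie side by side about 120 mm apart, in any order.
- mouth (a point): on the fixed returns bin: middle of the sill's inner edge, on its top face, 145 mm above the bench, x level into the bin, z up. Flat sill, no rails, 110 mm wide, x = -160 to 0. Mouth 76 wide, 46 high, in a 6 mm plate (x = -6 to 0); plate and clear roof end 58 above the sill. Past x = 0 it drops 140 mm (inside 150 deep, 122 wide): pushed over half-way past the edge and let go, the cassette tips in.
- flap (a joint): angle (rad) of the orange flap just behind the mouth, 90 mm wide, 46 mm high, hinged along its top edge 49 mm above the sill: 0 hangs shut, grows as it swings inward and up, to 1.45. A spring shuts it; about 0.4 N at its lower edge pushes it open. A cassette beneath holds it at about 1.0. Sill, flap and cassettes are smooth and slide easily.
Not all that is in view belongs to the job. Leave any brown or purple look-alike of the part that bears green_center alone.

How it is judged:
On the way:
1. the green cassette is in the mouth, under the pushed-open flap (value of joint flap above 0.5 rad and x of green_center in the frame of mouth between -0.05 and 0.05 m and y of green_center in the frame of mouth between -0.04 and 0.04 m and z of green_center in the frame of mouth between -0.02 and 0.04 m), for 0.05 s.
At the end, for the whole second after the job is handed in: The green cassette lies inside the returns bin, its centre at least 30 mm below the sill, in any attitude; the flap is shut (below 0.1 rad); the red cassette is within 20 mm of where it started (x of green_center in the frame of mouth between 0 and 0.156 m and y of green_center in the frame of mouth between -0.061 and 0.061 m and z of green_center in the frame of mouth below -0.03 m and value of joint flap below 0.1 rad and distance of green_center from where it was at the start of the episode above 0.1 m and distance of red_center from where it was at the start of the episode below 0.02 m); the robot touches nothing.
It fails at once if the red cassette was moved by more than 20 mm (distance of red_center from where it was at the start of the episode above 0.02 m).
It also fails if it takes over 38 s, if anything falls off the work surface, if the arm or the gripper's body presses on something with over 40 N, if the wrist force passes 120 N, or if a joint passes its speed limit or range.

## Working session

There is one attempt and no reset: what is moved stays moved. The work goes in short steps, Python scripts to look and compute and a tool call to move; the robot and the scene stay as the last step left them, time stands still between calls to the robot, and variables do not carry over. Pictures are saved under pics/ and viewed, and the job is handed in when it is done.

Besides the shell and the picture viewer there is one more tool, called as a command line: name --argument value ..., lists and objects as JSON in quotes. move_arm: Moves the arm, as the interface text tells. Its arguments: {"type":"object","properties":{"series":{"type":"array","items":{"type":"array","items":{"type":"array","items":{"type":"number"}}}}},"required":["series"]}

```bash
mkdir -p pics; cat > h.py <<'E'
from workcell import bot
import numpy as np, cv2
from scipy.spatial.transform import Rotation as R
def save(n,img,s=1.0):
    cv2.imwrite('pics/'+n,cv2.resize(img[:,:,::-1],None,fx=s,fy=s))
def K(cam):
    i=bot.camera_info(cam); f=200/np.tan(np.radians(i['vfov'])/2); return f,i['cx'],i['cy'],i
def cloud(cam,d,T=None):
    f,cx,cy,i=K(cam)
    T=np.array(i['cam_to_world']) if T is None else T
    v,u=np.mgrid[:d.shape[0],:d.shape[1]]
    P=np.stack([(u-cx)/f*d,(v-cy)/f*d,d],-1)
    W=P@T[:3,:3].T+T[:3,3]; W[d==0]=np.nan; return W
E
python3 - <<'E'
from h import *
o=bot.get_obs(); print(o['clock'],o['eef_pos'],o['tool_rot'],o['grip_width'],bot.pinch_z)
for c in ['top','scene']:
    p,d=bot.camera(c); save(c+'0.png',p); np.savez(c+'0.npz',p=p,d=d)
    print(c,{k:np.round(v,3) for k,v in bot.camera_info(c).items()})
    for t in ['green_center','red_center','flap']:
        print(t,[(np.round(q['at'],3),round(q['confidence'],2)) for q in bot.find_in(c,t)])
E
```

```text
0.0 [ 0.18375746 -0.46430785  0.23040418] [ 9.82299787e-01  1.87312516e-01 -1.83917938e-04 -1.05611255e-03] 0.08552487089324295 0.0187
top {'vfov': np.float64(43.01), 'cx': np.float64(319.828), 'cy': np.float64(197.405), 'cam_to_world': array([[ 0.008, -0.996,  0.087,  0.368],
       [-1.   , -0.009, -0.005, -0.076],
       [ 0.005, -0.087, -0.996,  1.316],
       [ 0.   ,  0.   ,  0.   ,  1.   ]])}
green_center [(array([ 0.475, -0.167,  0.023]), 0.8), (array([ 0.309, -0.273,  0.024]), 0.72), (array([ 0.34 , -0.052,  0.02 ]), 0.59), (array([ 0.482, -0.287,  0.025]), 0.34)]
red_center [(array([ 0.482, -0.288,  0.021]), 0.82)]
flap []
scene {'vfov': np.float64(49.695), 'cx': np.float64(322.354), 'cy': np.float64(205.087), 'cam_to_world': array([[ 0.215,  0.707, -0.674,  1.128],
       [ 0.977, -0.153,  0.151, -0.251],
       [ 0.003, -0.69 , -0.723,  0.851],
       [ 0.   ,  0.   ,  0.   ,  1.   ]])}
green_center [(array([ 0.324, -0.272,  0.021]), 0.72), (array([ 0.351, -0.053,  0.029]), 0.71), (array([ 0.49 , -0.168,  0.021]), 0.63)]
red_center [(array([ 0.492, -0.292,  0.024]), 0.97)]
flap []
```

View pics/top0.png

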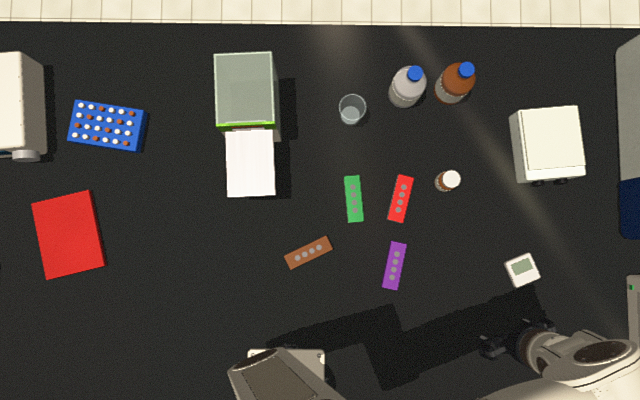

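View pics/scene0.png

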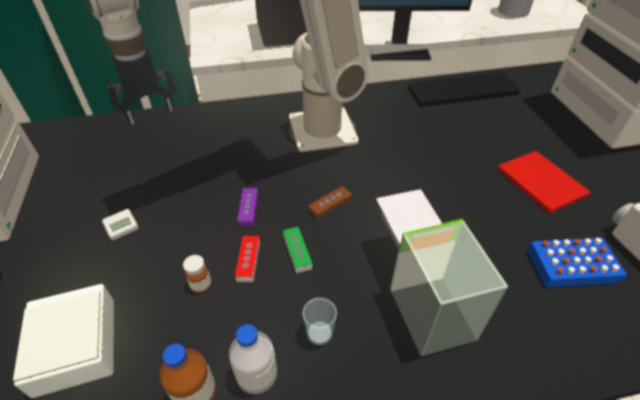

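Candidates in the top picture: green (354,199), red (400,199), brown (308,252) and purple (394,266). Only (354,199) has a green lid, and it lies in a row with the red one and the amber jar (448,181). Next I'll measure and crop.

```bash
python3 - <<'E'
from h import *
p=np.load('top0.npz')['p']
save('crop_top.png',p[40:300,200:480],2.8)
for c in ['top','scene']:
    z=np.load(c+'0.npz'); p,d=z['p'],z['d']; W=cloud(c,d)
    hsv=cv2.cvtColor(p,cv2.COLOR_RGB2HSV)
    for n,lo,hi,box in [('green',(50,90,40),(80,255,255),None),('red',(0,170,60),(6,255,255),None)]:
        m=cv2.inRange(hsv,lo,hi)
        k,l,s,ce=cv2.connectedComponentsWithStats(m)
        for j in range(1,k):
            if s[j,4]<150: continue
            Q=W[l==j]; Q=Q[~np.isnan(Q[:,0])]
            if len(Q)<20: continue
            r=cv2.minAreaRect((Q[:,:2]*1000).astype(np.float32))
            print(c,n,s[j],np.round(ce[j]),'rect mm',np.round(r[0],1),np.round(r[1],1),round(r[2],1),'z',np.round(np.nanpercentile(Q[:,2],[5,50,95]),4),'mean',np.round(Q.mean(0),4))
    # sill: z≈0.145
    m=((abs(W[...,2]-0.145)<0.008)&(p.min(2)>150)).astype(np.uint8)
    k,l,s,ce=cv2.connectedComponentsWithStats(m)
    for j in range(1,k):
        if s[j,4]<200: continue
        Q=W[l==j]; r=cv2.minAreaRect((Q[:,:2]*1000).astype(np.float32))
        print(c,'sill',s[j],'rect',np.round(r[0],1),np.round(r[1],1),round(r[2],1),np.round(cv2.boxPoints(r)).tolist(),'z',np.round(np.median(Q[:,2]),4))
E
```

```text
top green [344 174  20  49 674] [354. 198.] rect mm [ 481.2 -169.4] [124.5  44.2] 5.5 z [0.001  0.0232 0.0277] mean [ 0.4794 -0.1686  0.0217]
top red [388 174  26  49 634] [401. 198.] rect mm [ 482.8 -291.5] [ 45.2 124.8] 76.0 z [0.0018 0.0233 0.0275] mean [ 0.4809 -0.289   0.0219]
top red [  31  190   75   90 4820] [ 68. 234.] rect mm [383.3 560.9] [205.5 153.6] 14.1 z [0.0127 0.0178 0.0222] mean [0.381  0.558  0.0176]
top sill [ 225  129   50   68 3123] rect [550.7  83.3] [157.2 110.3] 3.2 [[469.0, 134.0], [475.0, 24.0], [632.0, 33.0], [626.0, 143.0]] z 0.1448
scene green [ 137    0   56  105 2042] [161.  45.] rect mm [-652.4 -516.4] [ 42.2 130.9] 17.6 z [-0.2188  0.0526  0.1941] mean [-0.6473 -0.5246  0.0273]
scene green [283 226  30  42 645] [297. 247.] rect mm [ 465.6 -166.5] [146.7  47.5] 5.5 z [-0.0011  0.0229  0.0255] mean [ 0.4766 -0.1677  0.0205]
scene red [ 498  151   92   62 2986] [543. 181.] rect mm [369.9 569.5] [220.3 181.6] 14.4 z [0.0028 0.0164 0.0193] mean [0.3888 0.5551 0.0151]
scene red [235 235  25  42 600] [247. 256.] rect mm [ 467.7 -289.9] [ 47.9 144.8] 75.6 z [-0.001   0.0228  0.0255] mean [ 0.4797 -0.2901  0.0208]
scene sill [ 377  190   64   52 1820] rect [536.9  81.6] [132.3 111.2] 3.0 [[468.0, 134.0], [474.0, 23.0], [606.0, 30.0], [600.0, 141.0]] z 0.1439
```

View pics/crop_top.png

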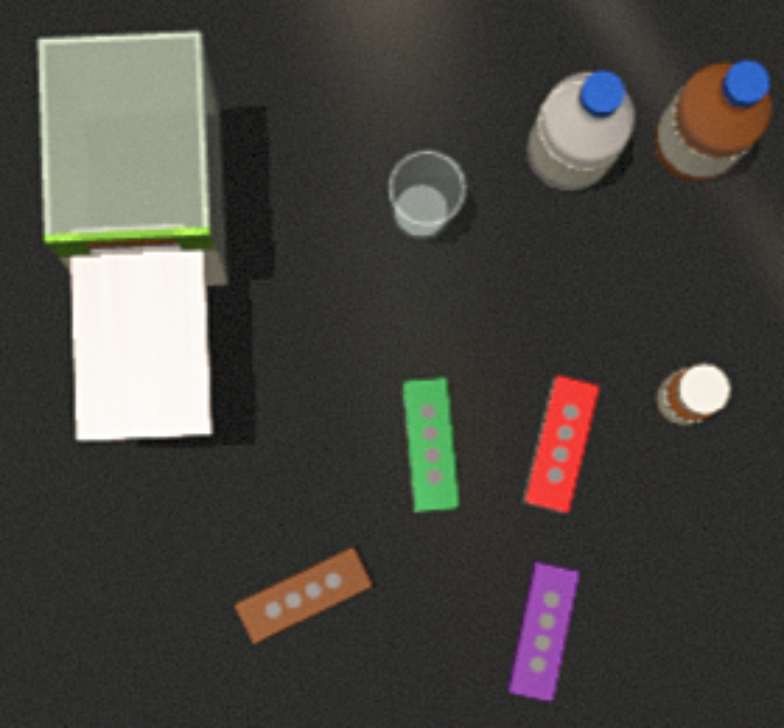

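move_arm --series '[[[3.2,3.7,0,0,0,-8,1],[3.2,3.7,0,0,0,-8,1],[3.2,3.7,0,0,0,0,1],[3.2,3.7,0,0,0,0,1],[3.2,3.7,0,0,0,0,1]]]'

```text
clock: 0.9
eef_pos: [0.3404, -0.2843, 0.231]
tool_rot: [0.999, 0.046, 0.0, 0.001]
ft_force: [1.1, -1.0, 0.7]
grip_width: 0.0857
```

move_arm --series '[[[3.1,3.6,0,0,0,0,1],[3.1,3.6,-1,0,0,0,1],[2.5,3,-3,0,0,0,1],[1.2,1,-3,0,0,0,1],[0,0,0,0,0,0,1]]]'

```text
clock: 1.4
eef_pos: [0.4471, -0.1633, 0.1616]
tool_rot: [0.999, 0.05, 0.004, 0.003]
ft_force: [-1.6, 0.4, -1.5]
grip_width: 0.0855
```

```bash
python3 - <<'E'
from h import *
o=bot.get_obs(); e=np.array(o['eef_pos']);q=o['tool_rot']
p,d=bot.camera('wrist'); save('w1.png',p)
f,cx,cy,i=K('wrist'); T=np.eye(4);T[:3,:3]=R.from_quat(q).as_matrix();T[:3,3]=e
T=T@np.array(i['tool_from_camera']); W=cloud('wrist',d,T)
print(o['clock'],e,np.degrees(R.from_quat(q).as_matrix()[:2,0][::-1]))
hsv=cv2.cvtColor(p,cv2.COLOR_RGB2HSV); m=cv2.inRange(hsv,(50,90,40),(80,255,255))>0
m&=abs(W[...,2]-.024)<.006
Q=W[m]; r=cv2.minAreaRect((Q[:,:2]*1000).astype(np.float32)); print(len(Q),r,np.median(Q[:,2]))
E
```

```text
1.4 [ 0.44714618 -0.16333606  0.16160765] [ 5.76365816 57.00298634]
1033 ((478.1278991699219, -169.30955505371094), (120.46751403808594, 40.06527328491211), 5.734115123748779) 0.025114084527708858
```

View pics/w1.png

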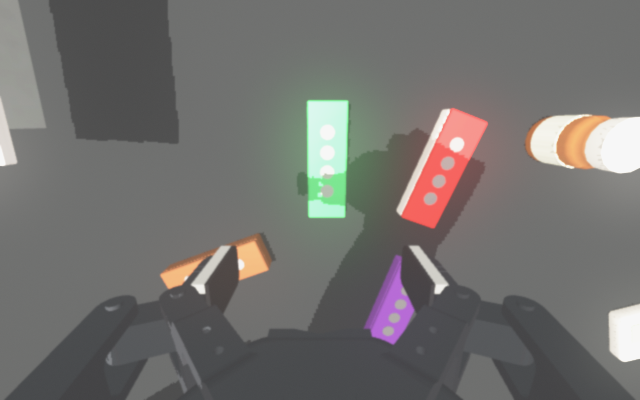

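The wrist picture shows the green cassette at (328,158), clear of the red one (443,165). It measures 120.5 x 40.1 mm, centred at (0.478, -0.169) with yaw 5.7°, so I'll grip it 40 mm behind the centre.

move_arm --series '[[[-0.9,-1,-4,0,0,0,1],[0,0,-4,0,0,0,1],[0,0,-3.5,0,0,0,1],[0,0,-2,0,0,0,1],[0,0,0,0,0,0,1]]]'

```text
clock: 1.95
eef_pos: [0.4418, -0.1816, 0.0336]
tool_rot: [0.999, 0.047, 0.012, 0.008]
ft_force: [0.1, -0.2, 0.2]
grip_width: 0.0854
```

```bash
cat >> h.py <<'E'
def goto(p,yaw):
    o=bot.get_obs(); Rt=R.from_euler('z',yaw,degrees=True)*R.from_quat([1,0,0,0])
    dr=(Rt*R.from_quat(o['tool_rot']).inv()).as_rotvec(degrees=True)
    print('t',round(o['clock'],2),'pos',np.round(o['eef_pos'],4),'cm',np.round((np.array(p)-o['eef_pos'])*100,2),'rot',np.round(dr,2),'f',np.round(o['ft_force'],1),'w',np.round(o['grip_width'],4))
E
python3 -c "
from h import *
goto([.438,-.173,.002],5.7)"
```

```text
t 1.95 pos [ 0.4418 -0.1816  0.0336] cm [-0.38  0.86 -3.16] rot [0.83 1.46 0.35] f [ 0.1 -0.2  0.2] w 0.0854
```

move_arm --series '[[[-0.4,0.9,-1,0.8,1.5,0.3,1],[0,0,0,0,0,0,1],[0,0,-1,0,0,0,1],[0,0,-0.8,0,0,0,1],[0,0,0,0,0,0,1]]]'

```text
clock: 2.45
eef_pos: [0.4418, -0.1757, 0.0097]
tool_rot: [0.999, 0.048, 0.004, 0.002]
ft_force: [0.1, -0.6, 0.5]
grip_width: 0.085
```

```bash
python3 -c "
from h import *
goto([.438,-.173,.002],5.7)"
```

```text
t 2.45 pos [ 0.4418 -0.1757  0.0097] cm [-0.38  0.27 -0.77] rot [0.22 0.42 0.21] f [ 0.1 -0.6  0.5] w 0.085
```

move_arm --series '[[[-0.4,0.3,-0.6,0.2,0.4,0.2,1],[0,0,0,0,0,0,0.3],[0,0,0,0,0,0,0],[0,0,0,0,0,0,0],[0,0,0,0,0,0,0]]]'

```text
clock: 2.95
eef_pos: [0.4379, -0.1724, 0.0038]
tool_rot: [0.999, 0.05, 0.0, 0.0]
ft_force: [0.1, -0.4, -1.9]
grip_width: 0.0386
```

```bash
python3 -c "
from h import *
goto([.438,-.173,.002],5.7)"
```

```text
t 2.95 pos [ 0.4379 -0.1724  0.0038] cm [ 0.01 -0.06 -0.18] rot [ 0.03  0.03 -0.04] f [ 0.1 -0.4 -1.9] w 0.0386
```

move_arm --series '[[[0,0,3,0,0,0,0],[0,0,4.5,0,0,0,0],[0,0,4.5,0,0,0,0],[0,0,4.5,0,0,0,0],[0,0,4,0,0,0,0]]]'

```text
clock: 3.45
eef_pos: [0.428, -0.1686, 0.2069]
tool_rot: [0.999, 0.05, -0.011, -0.004]
ft_force: [1.1, -0.5, -2.8]
grip_width: 0.0392
```

```bash
python3 -c "
from h import *
goto([.502,.081,.2],3.1)
p,d=bot.camera('wrist'); save('w2.png',p)"
```

```text
t 3.45 pos [ 0.428  -0.1686  0.2069] cm [ 7.4  24.96 -0.69] rot [-0.47 -1.23 -2.65] f [ 1.1 -0.5 -2.8] w 0.0392
```

View pics/w2.png

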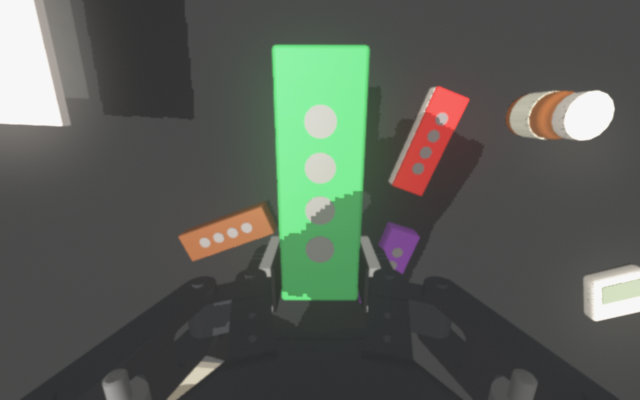

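The cassette is held square in the jaws at (320,170), and the red one (430,140) hasn't moved. I'll carry it to the sill.

move_arm --series '[[[0.5,4.5,0,-0.5,-1.2,-1.5,0],[1,4.5,0,0,0,-1,0],[1.5,4.5,0,0,0,0,0],[1.5,4.5,0,0,0,0,0],[1.5,4.5,0,0,0,0,0]]]'

```text
clock: 4.0
eef_pos: [0.4928, 0.037, 0.2163]
tool_rot: [0.999, 0.036, 0.008, -0.003]
ft_force: [0.1, -1.1, -2.3]
grip_width: 0.0386
```

```bash
python3 -c "
from h import *
goto([.502,.081,.19],3.1)"
```

```text
t 4.0 pos [0.4928 0.037  0.2163] cm [ 0.92  4.4  -2.63] rot [-0.39  0.9  -0.99] f [ 0.1 -1.1 -2.3] w 0.0386
```

move_arm --series '[[[0.9,2.4,0,-0.4,0.9,-1,0],[0,1.5,-1,0,0,0,0],[0,0.5,-1,0,0,0,0],[0,0,0,0,0,0,0],[0,0,0,0,0,0,0]]]'

```text
clock: 4.5
eef_pos: [0.5018, 0.0574, 0.1904]
tool_rot: [0.999, 0.05, -0.005, -0.011]
ft_force: [0.1, -0.8, -1.5]
grip_width: 0.0391
```

```bash
python3 - <<'E'
from h import *
goto([.502,.081,.151],3.1)
o=bot.get_obs(); e=np.array(o['eef_pos']);q=o['tool_rot']
p,d=bot.camera('wrist'); save('w3.png',p)
f,cx,cy,i=K('wrist'); T=np.eye(4);T[:3,:3]=R.from_quat(q).as_matrix();T[:3,3]=e
T=T@np.array(i['tool_from_camera']); W=cloud('wrist',d,T)
m=(abs(W[...,2]-.145)<.006)&(p.min(2)>150)
Q=W[m]; r=cv2.minAreaRect((Q[:,:2]*1000).astype(np.float32)); print('sill',len(Q),r,np.median(Q[:,2]))
hsv=cv2.cvtColor(p,cv2.COLOR_RGB2HSV); m=cv2.inRange(hsv,(50,90,40),(80,255,255))>0
m&=abs(W[...,2]-e[2]-.02)<.008
Q=W[m]; r=cv2.minAreaRect((Q[:,:2]*1000).astype(np.float32)); print('green',len(Q),r,np.median(Q[:,2]))
p,d=bot.camera('scene'); save('s3.png',p[150:350,340:600],3)
np.savez('s3.npz',p=p,d=d)
E
```

```text
t 4.5 pos [0.5018 0.0574 0.1904] cm [ 0.02  2.36 -3.94] rot [-1.29 -0.56 -2.68] f [ 0.1 -0.8 -1.5] w 0.0391
sill 17584 ((549.9547119140625, 81.73387908935547), (155.9883270263672, 111.80387878417969), 4.191351890563965) 0.14643786597582936
green 18552 ((542.4891357421875, 60.48801803588867), (118.9849853515625, 39.68025588989258), 5.608581066131592) 0.2114458866317539
```

View pics/w3.png

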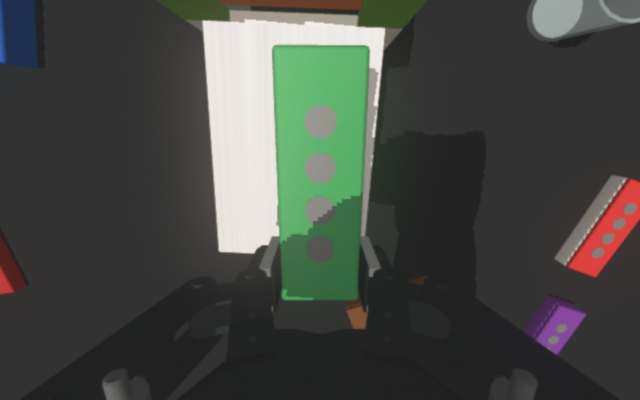

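View pics/s3.png

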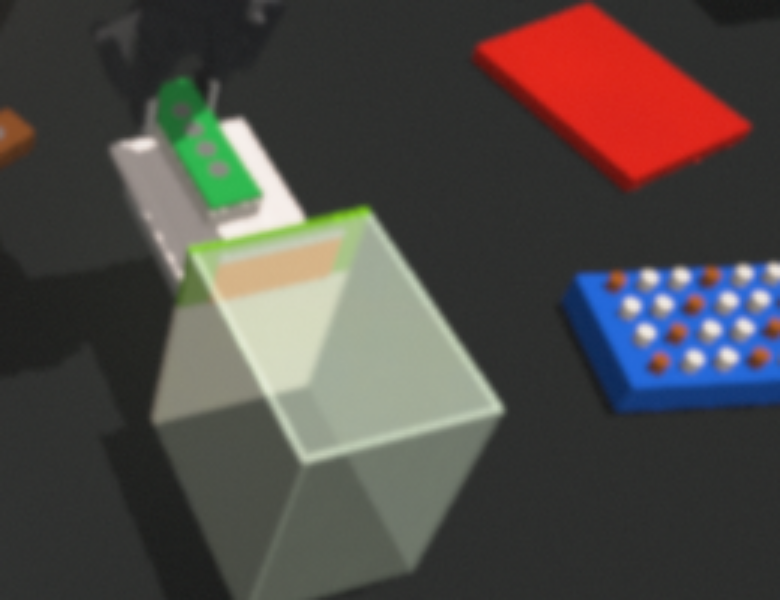

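The cassette is above the sill but about 23 mm right of the sill's centreline. The sill spans columns 205–380, and the cassette sits at 320. I'll correct that before lowering.

move_arm --series '[[[0,2.3,0,-1.3,-0.5,-2.5,0],[0,0,0,0,0,0,0],[0,0.5,-1,0,0,0,0],[0,0,-1,0,0,0,0],[0,0,0,0,0,0,0]]]'

```text
clock: 5.1
eef_pos: [0.5054, 0.0547, 0.1709]
tool_rot: [0.999, 0.048, 0.001, -0.012]
ft_force: [-0.2, 0.0, -1.9]
grip_width: 0.0389
```

```bash
python3 - <<'E'
from h import *
goto([.502,.080,.151],3.3)
E
```

```text
t 5.1 pos [0.5054 0.0547 0.1709] cm [-0.34  2.53 -1.99] rot [-1.33  0.09 -2.15] f [-0.2  0.  -1.9] w 0.0389
```

move_arm --series '[[[0,0.8,0,0,0,0,0],[0,0.8,0,0,0,0,0],[0,0.8,0,0,0,0,0],[0,0,0,0,0,0,0],[0,0,0,0,0,0,0]]]'

```text
clock: 5.6
eef_pos: [0.5068, 0.0682, 0.1705]
tool_rot: [0.998, 0.057, 0.0, -0.017]
ft_force: [-0.8, 0.5, -2.3]
grip_width: 0.0387
```

```bash
python3 - <<'E'
from h import *
goto([.502,.080,.151],3.3)
o=bot.get_obs();print(o['joint_pos'],o['joint_vel'],o['tau'])
E
```

```text
t 5.6 pos [0.5068 0.0682 0.1705] cm [-0.48  1.18 -1.95] rot [-1.94 -0.01 -3.28] f [-0.8  0.5 -2.3] w 0.0387
[ 0.11386775  0.29537651 -0.08373652  1.18898589  0.03368746  3.14061611] [ 0.00629851  0.0012415   0.00575603  0.00013971  0.00279541 -0.00138425] [ 3.73839308e-02 -4.01747739e+01  2.52527618e+01 -1.28871412e-01
  1.41560789e-01 -3.65312808e-03]
```

Joint 6 is at its 3.14 stop, which blocks the sideways and turning correction. I'll set the cassette on the sill here, where there is room, then regrip it with the wrist half a turn round.

move_arm --series '[[[-0.3,0,-0.8,-1,0,1,0],[0,0,-0.7,-0.5,0,0.5,0],[0,0,0,0,0,0,0],[0,0,0,0,0,0,0],[0,0,0,0,0,0,0]]]'

```text
clock: 6.1
eef_pos: [0.5031, 0.0683, 0.1539]
tool_rot: [0.997, 0.072, -0.001, -0.003]
ft_force: [0.9, -0.5, -2.6]
grip_width: 0.0384
```

```bash
python3 - <<'E'
from h import *
goto([.502,.068,.150],6)
o=bot.get_obs();print(o['joint_pos'])
E
```

```text
t 6.1 pos [0.5031 0.0683 0.1539] cm [-0.11 -0.03 -0.39] rot [-0.29 -0.13 -2.24] f [ 0.9 -0.5 -2.6] w 0.0384
[ 0.13177563  0.30442779 -0.11629159  1.15174513  0.00533286  3.1295492 ]
```

move_arm --series '[[[0,0,-0.3,0,0,0,0],[0,0,0,0,0,0,0],[0,0,0,0,0,0,0.6],[0,0,0,0,0,0,1],[0,0,0,0,0,0,1]]]'

```text
clock: 6.6
eef_pos: [0.5049, 0.0682, 0.1524]
tool_rot: [0.997, 0.072, 0.001, -0.003]
ft_force: [0.1, -0.3, -0.3]
grip_width: 0.0779
```

move_arm --series '[[[0,0,1.5,0,0,0,1],[0,0,3,0,0,0,1],[0,0,3,0,0,-8,1],[0,0,0,0,0,0,1],[0,0,0,0,0,0,1]]]'

```text
clock: 7.1
eef_pos: [0.5073, 0.0346, 0.2311]
tool_rot: [1.0, 0.025, 0.002, -0.017]
ft_force: [-0.3, 0.3, -0.8]
grip_width: 0.0856
```

```bash
python3 - <<'E'
from h import *
goto([.502,.068,.150],6)
o=bot.get_obs();print(o['joint_pos'])
e=np.array(o['eef_pos']);q=o['tool_rot']
p,d=bot.camera('wrist'); save('w4.png',p)
f,cx,cy,i=K('wrist'); T=np.eye(4);T[:3,:3]=R.from_quat(q).as_matrix();T[:3,3]=e
T=T@np.array(i['tool_from_camera']); W=cloud('wrist',d,T)
hsv=cv2.cvtColor(p,cv2.COLOR_RGB2HSV); m=cv2.inRange(hsv,(50,90,40),(80,255,255))>0
m&=abs(W[...,2]-.17)<.006
Q=W[m]; r=cv2.minAreaRect((Q[:,:2]*1000).astype(np.float32)); print('green',len(Q),r,np.median(Q[:,2]))
E
```

```text
t 7.1 pos [0.5073 0.0346 0.2311] cm [-0.53  3.34 -8.11] rot [-1.93  0.16  3.19] f [-0.3  0.3 -0.8] w 0.0856
[0.04828886 0.25296682 0.02039433 1.33285521 0.03329535 3.14088039]
green 6564 ((544.1240234375, 72.94879150390625), (117.62480926513672, 38.52312469482422), 8.134532928466797) 0.17038053154347238
```

View pics/w4.png

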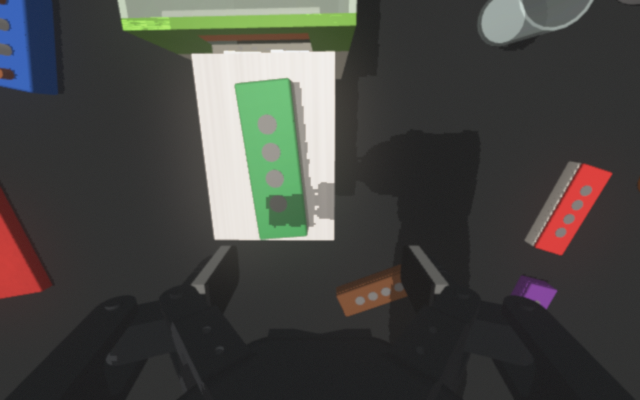

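The cassette lies flat on the sill at (272,158) in the picture, measured centre (0.543, 0.073), yaw 8°, flap ahead of it. Next is the half turn of the wrist.

move_arm --series '[[[0,0,0,-1.5,0,8.5,1],[0,0,0,0,0,8.5,1],[0,0,0,0,0,8.5,1],[0,0,0,0,0,8.5,1],[0,0,0,0,0,8.5,1]]]'

```text
clock: 7.65
eef_pos: [0.505, 0.0373, 0.227]
tool_rot: [0.92, 0.392, -0.003, -0.004]
ft_force: [-0.8, -0.9, 1.0]
grip_width: 0.0855
```

move_arm --series '[[[0,0,0,0,0,8.5,1],[0,0,0,0,0,8.5,1],[0,0,0,0,0,8.5,1],[0,0,0,0,0,8.5,1],[0,0,0,0,0,8.5,1]]]'

```text
clock: 8.15
eef_pos: [0.5017, 0.041, 0.2211]
tool_rot: [0.713, 0.701, -0.009, -0.004]
ft_force: [0.6, -0.5, 1.2]
grip_width: 0.0853
```

move_arm --series '[[[0,0,0,0,0,8.5,1],[0,0,0,0,0,8.5,1],[0,0,0,0,0,8.5,1],[0,0,0,0,0,8.5,1],[0,0,0,0,0,8.5,1]]]'

```text
clock: 8.65
eef_pos: [0.4983, 0.0447, 0.2151]
tool_rot: [0.406, 0.914, -0.013, -0.004]
ft_force: [-0.1, -0.2, -0.1]
grip_width: 0.0855
```

move_arm --series '[[[0,0,0,0,0,8.5,1],[0,0,0,0,0,8.5,1],[0,0,0,0,0,8.5,1],[0,0,0,0,0,8.5,1],[0,0,0,0,0,8.5,1]]]'

```text
clock: 9.15
eef_pos: [0.4948, 0.0483, 0.2093]
tool_rot: [0.043, 0.999, -0.016, -0.003]
ft_force: [0.6, 1.0, -0.1]
grip_width: 0.0851
```

```bash
python3 - <<'E'
from h import *
goto([.505,.0674,.20],188.1)
o=bot.get_obs();print(o['joint_pos'])
E
```

```text
t 9.15 pos [0.4948 0.0483 0.2093] cm [ 1.02  1.91 -0.93] rot [ 1.82 -0.22 13.07] f [ 0.6  1.  -0.1] w 0.0851
[ 0.11558635  0.25438018 -0.03514132  1.2922805  -0.02995539  0.20249096]
```

move_arm --series '[[[1,1.9,0,1.8,0,6.5,1],[0,0,0,0,0,6.5,1],[0,0,-1,0,0,0,1],[0,0,-1,0,0,0,1],[0,0,0,0,0,0,1]]]'

```text
clock: 9.65
eef_pos: [0.5015, 0.0706, 0.1829]
tool_rot: [-0.076, 0.997, -0.0, -0.007]
ft_force: [-0.1, -0.2, 1.0]
grip_width: 0.0853
```

```bash
python3 - <<'E'
from h import *
goto([.504,.0675,.150],188.1)
o=bot.get_obs();print(o['joint_pos'])
E
```

```text
t 9.65 pos [0.5015 0.0706 0.1829] cm [ 0.25 -0.31 -3.29] rot [ 0.08 -0.79 -0.65] f [-0.1 -0.2  1. ] w 0.0853
[ 1.39605404e-01  2.90417684e-01 -5.65662983e-02  1.23758111e+00
  4.75968900e-04 -1.31701019e-02]
```

move_arm --series '[[[0.3,-0.3,-1.2,0,-0.8,-0.6,1],[0,0,-1,0,0,0,1],[0,0,-0.8,0,0,0,1],[0,0,0,0,0,0,0.5],[0,0,0,0,0,0,0]]]'

```text
clock: 10.15
eef_pos: [0.5029, 0.0676, 0.1496]
tool_rot: [-0.069, 0.998, -0.001, -0.002]
ft_force: [0.9, -0.3, 0.1]
grip_width: 0.0593
```

move_arm --series '[[[0,0,0,0,0,0,0],[0,0,0,0,0,0,0],[0,0,0,0,0,0,0],[0,0,0,0,0,0,0],[0,0,0,0,0,0,0]]]'

```text
clock: 10.65
eef_pos: [0.5032, 0.0677, 0.1503]
tool_rot: [-0.069, 0.998, -0.001, -0.002]
ft_force: [0.7, 0.8, -1.4]
grip_width: 0.0386
```

```bash
python3 - <<'E'
from h import *
goto([.504,.080,.154],183.3)
o=bot.get_obs();print(o['joint_pos'])
E
```

```text
t 10.65 pos [0.5032 0.0677 0.1503] cm [0.08 1.23 0.37] rot [ 0.09 -0.18 -4.63] f [ 0.7  0.8 -1.4] w 0.0386
[ 0.13445014  0.30848323 -0.120522    1.14504694 -0.00125897 -0.00393792]
```

move_arm --series '[[[0,0,0.4,0,0,0,0],[0,0.7,0,0,0,-2.4,0],[0,0.6,0,0,0,-2.3,0],[0,0,0,0,0,0,0],[0,0,0,0,0,0,0]]]'

```text
clock: 11.15
eef_pos: [0.5024, 0.0806, 0.1545]
tool_rot: [-0.027, 1.0, -0.001, -0.003]
ft_force: [-0.0, -0.1, -2.5]
grip_width: 0.0387
```

```bash
python3 - <<'E'
from h import *
goto([.504,.080,.152],183.3)
p,d=bot.camera('top'); save('t5.png',p[30:220,190:310],3); W=cloud('top',d)
hsv=cv2.cvtColor(p,cv2.COLOR_RGB2HSV)
# orange flap / plate edges
m=(abs(W[...,2]-.145)<.006)&(p.min(2)>150)
Q=W[m&(W[...,1]>-.0)&(W[...,1]<.2)&(W[...,0]>.4)]; print('sill',cv2.minAreaRect((Q[:,:2]*1000).astype(np.float32)))
m=(abs(W[...,2]-.203)<.01)&(abs(W[...,1]-.09)<.1)&(abs(W[...,0]-.65)<.06)&(cv2.inRange(hsv,(30,120,60),(50,255,255))>0)
Q=W[m]; r=cv2.minAreaRect((Q[:,:2]*1000).astype(np.float32)); print('plate',len(Q),r,cv2.boxPoints(r))
E
```

```text
t 11.15 pos [0.5024 0.0806 0.1545] cm [ 0.16 -0.06 -0.25] rot [ 0.11 -0.3   0.21] f [-0.  -0.1 -2.5] w 0.0387
sill ((552.9507446289062, 57.975547790527344), (157.99501037597656, 63.856101989746094), 5.649628162384033)
plate 117 ((629.9066772460938, 59.33211135864258), (7.16731595993042, 72.847412109375), 3.190112590789795) [[624.3016    95.49995 ]
 [628.3555    22.765419]
 [635.5118    23.164276]
 [631.4578    95.8988  ]]
```

View pics/t5.png

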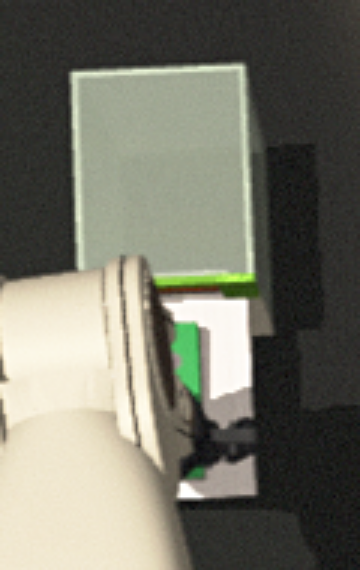

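The cassette is aligned with the sill, and the plate's front face is at x≈0.626. Now I'll push along the bin axis.

move_arm --series '[[[1.5,0.1,-0.2,0,0,0.2,0],[2,0.1,0,0,0,0,0],[2,0.1,0,0,0,0,0],[1.5,0.1,0,0,0,0,0],[0,0,0,0,0,0,0]]]'

```text
clock: 11.7
eef_pos: [0.5723, 0.083, 0.1517]
tool_rot: [-0.03, 1.0, -0.001, -0.005]
ft_force: [-0.2, -0.6, -3.2]
grip_width: 0.039
```

```bash
python3 - <<'E'
from h import *
goto([.608,.0860,.152],183.3)
o=bot.get_obs()
p,d=bot.camera('scene'); save('s6.png',p[150:350,340:600],3)
E
```

```text
t 11.7 pos [0.5723 0.083  0.1517] cm [3.57 0.3  0.03] rot [ 0.16 -0.57 -0.09] f [-0.2 -0.6 -3.2] w 0.039
```

View pics/s6.png

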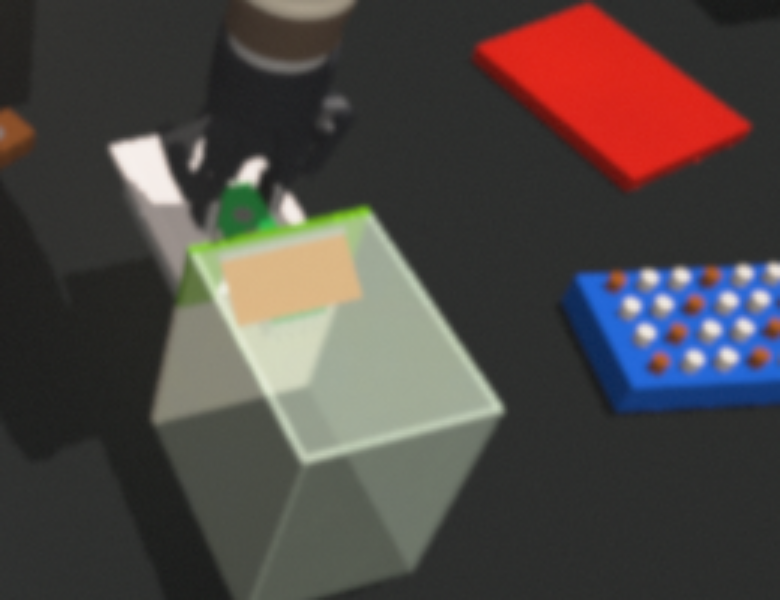

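The cassette has entered the mouth at (295,310) and lifted the orange flap. I'll push further.

move_arm --series '[[[1.2,0.1,0,0,-0.5,0,0],[1.2,0.1,0,0,0,0,0],[0.8,0.1,0,0,0,0,0],[0.4,0,0,0,0,0,0],[0,0,0,0,0,0,0]]]'

```text
clock: 12.25
eef_pos: [0.6065, 0.0854, 0.1509]
tool_rot: [-0.03, 1.0, -0.002, -0.003]
ft_force: [0.2, -0.4, -3.5]
grip_width: 0.0386
```

```bash
python3 - <<'E'
from h import *
goto([.608,.0860,.152],183.3)
E
```

```text
t 12.25 pos [0.6065 0.0854 0.1509] cm [0.15 0.06 0.11] rot [ 0.21 -0.29 -0.11] f [ 0.2 -0.4 -3.5] w 0.0386
```

move_arm --series '[[[0,0,0,0,0,0,0.7],[0,0,0,0,0,0,0.7],[0,0,0,0,0,0,0.7],[0,0,0,0,0,0,0.7],[0,0,0,0,0,0,0.7]]]'

```text
clock: 12.75
eef_pos: [0.6076, 0.0856, 0.1541]
tool_rot: [-0.03, 1.0, -0.001, 0.0]
ft_force: [0.3, -1.0, -0.9]
grip_width: 0.0595
```

```bash
python3 - <<'E'
from h import *
goto([.608,.0860,.152],183.3)
p,d=bot.camera('scene'); save('s7.png',p[150:350,340:600],3)
E
```

```text
t 12.75 pos [0.6076 0.0856 0.1541] cm [ 0.04  0.04 -0.21] rot [ 0.16  0.04 -0.13] f [ 0.3 -1.  -0.9] w 0.0595
```

View pics/s7.png

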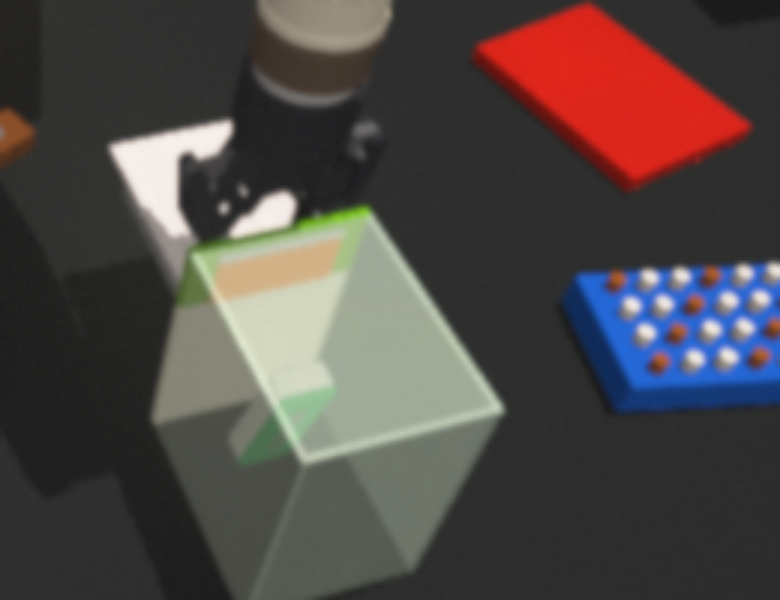

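The cassette has tipped into the bin at (280,410), and the flap hangs shut as it did at the start. I'll retreat and check.

move_arm --series '[[[-2,0,1,0,0,0,0.7],[-3,0,3,0,0,0,0.7],[-3,0,4,0,0,0,0.7],[-3,-1,3,0,0,0,0.7],[0,0,0,0,0,0,0.7]]]'

```text
clock: 13.3
eef_pos: [0.4928, 0.0751, 0.2653]
tool_rot: [-0.03, 1.0, -0.002, -0.001]
ft_force: [1.3, 0.3, -0.2]
grip_width: 0.06
```

move_arm --series '[[[-3,-3,0,0,0,0,0.7],[-3,-3,0,0,0,0,0.7],[-2,-2,0,0,0,0,0.7],[0,0,0,0,0,0,0.7],[0,0,0,0,0,0,0.7]]]'

```text
clock: 13.8
eef_pos: [0.4122, -0.0063, 0.2646]
tool_rot: [-0.031, 1.0, -0.002, 0.001]
ft_force: [0.4, 0.8, -0.3]
grip_width: 0.0596
```

```bash
python3 - <<'E'
from h import *
goto([.608,.0860,.152],183.3)
p,d=bot.camera('scene'); save('s8.png',p[150:350,340:600],3); W=cloud('scene',d)
for t in ['green_center','red_center','flap']:
    print(t,[(np.round(q['at'],3),round(q['confidence'],2)) for q in bot.find_in('scene',t)])
hsv=cv2.cvtColor(p,cv2.COLOR_RGB2HSV)
m=cv2.inRange(hsv,(0,170,60),(6,255,255)); k,l,s,ce=cv2.connectedComponentsWithStats(m)
for j in range(1,k):
    if s[j,4]>150: print(s[j],np.nanmean(W[l==j],0))
print('bin px depth pts',W[290,436],W[280,430],W[262,431])
p,d=bot.camera('top'); save('t8.png',p[30:230,190:450],3)
E
```

```text
t 13.8 pos [ 0.4122 -0.0063  0.2646] cm [ 19.58   9.23 -11.26] rot [ 0.18  0.13 -0.21] f [ 0.4  0.8 -0.3] w 0.0596
green_center [(array([ 0.35 , -0.053,  0.028]), 0.96), (array([ 0.325, -0.273,  0.021]), 0.64)]
red_center [(array([ 0.493, -0.293,  0.024]), 0.97)]
flap [(array([0.73 , 0.066, 0.165]), 0.52)]
[ 498  151   92   62 2985] [0.38874251 0.555089   0.01518744]
[235 235  25  42 603] [ 0.47994052 -0.29018699  0.02074487]
bin px depth pts [0.76671064 0.03494913 0.20236952] [0.74404693 0.03330854 0.20084527] [0.70635628 0.05095417 0.19941107]
```

View pics/s8.png

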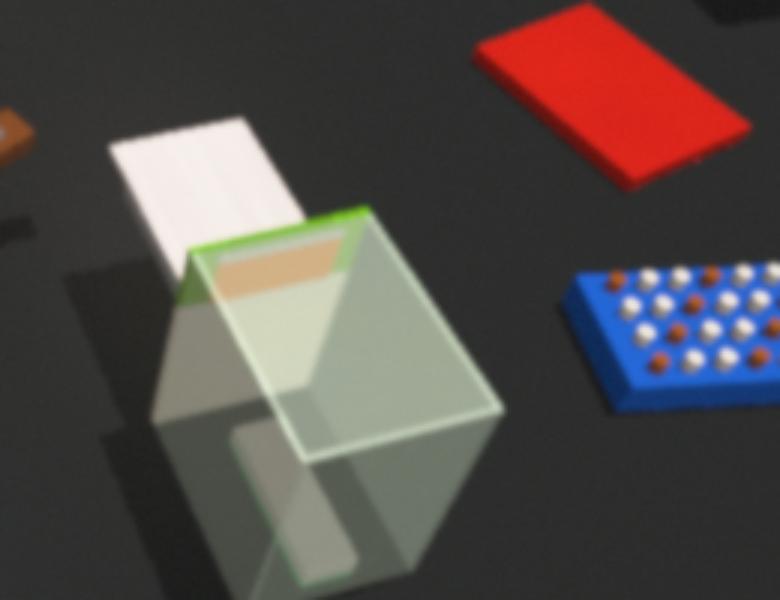

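View pics/t8.png

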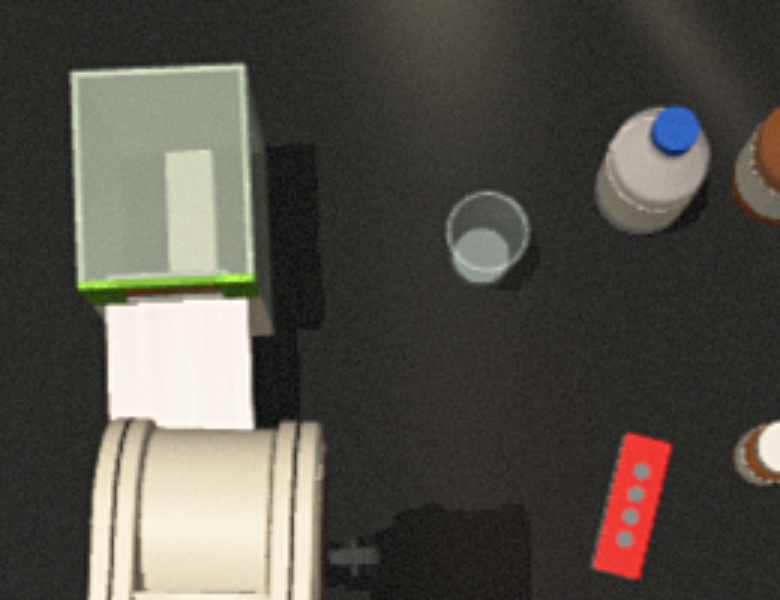

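The cassette lies upside down on the bin floor, at (295,500) in the scene crop and (190,210) in the top crop. The flap is shut, the red cassette's mean position has moved under 1 mm, and the arm is clear.

```bash
python3 -c "
from h import *
print(bot.job_done())"
```

```text
the job is handed in; nothing more can be done
None
```

The green cassette is inside the returns bin with the flap shut behind it. I handed the job in at about 14 s of the 38 s allowed; no verdict is reported.

**What I did:** I gripped the cassette near its rear end and carried it to the sill. There joint 6 reached its upper stop and blocked the alignment. I set the cassette down, turned the wrist half a turn, regripped and squared it to the bin. I then pushed it through the flap and let go just past half-way; it tipped in.

**Last checks:**
- **Cassette:** both cameras show it lying upside down on the bin floor. I could not measure its depth, because the depth readings stop at the clear roof.
- **Flap:** it hangs as it did at the start, judged by eye only. The network placed it at (0.73, 0.066, 0.165) with confidence 0.52. That is about 0.1 m from the mouth, so I disregarded it.
- **Green detections:** at the end the network's only "green" hits were the brown and purple look-alikes; it did not detect the cassette in the bin.
- **Red cassette:** it moved less than 1 mm.
- **Arm:** it is well clear, with about 1 N on the wrist, which is within the reading's noise.

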